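# Raise the tube rack on its keyed stand

## Robot

A 6-joint arm with a two-finger parallel gripper is mounted at the origin on the work surface. World frame = base frame: x ahead of the robot, y to its left, z up, the work surface at z = 0. Lengths are in m, angles in rad, forces in N, time in s.
With the tool pointing down it reaches from about 0.325 to 0.9 m from the base axis. Payload 6.1 kg.
Tool frame: the origin (TCP) lies between the finger pads; the fingertips stand 19 mm ahead of it and the grasp point (between the pads) is the TCP (r.tcp_to_tips is the distance from the TCP to the fingertips, in m); y points along the fingers, x is the direction in which the jaws open and shut, and the axes are right-handed (so a half turn about y gives the same grasp; the last joint's range is limited). The gripper opens to 85 mm and grips with 20 to 120 N. Pads are 22 mm wide; open, the fingers measure 114 mm over their backs; the gripper's body (76 mm by 85 mm) begins 54 mm behind the grasp point. The pads swing forward as they close: fully open they stand 13 mm farther back than shut.
Start: joints at [0.996, 0.22, 1.526, -0, 1.395, -0.126], TCP at [0.271, 0.563, 0.25] pointing down, gripper open.
Joint ranges: [-2.98, 2.98], [-0.91, 2.08], [0.09, 2.57], [-1.24, 4.39], [0.2, 2.65], [-2.68, 2.68]. Speed limits (rad/s): [2.57, 2.57, 3.01, 3.14, 3.14, 3.14].

## Interface

Orientations are given as a rotation vector (axis times angle).
In Python, from bench import status, cams, workorder, r gives the robot as it stands.
- The arm moves only by the tool step_arm, never from a script. Its argument "rows" is a list of rows, each an object of numbers: "jaw": the closure, from 0 (fully open) to 1 (shut); "tx", "ty", "tz": the shift along the tool's x, y, z in mm; "turn": the turn about the tool's y in rad. In form: [{"jaw": .., "tx": .., "ty": .., "tz": .., "turn": ..}, ...]. A call has 1 to 8 rows; each row shifts and turns the commanded pose from where the row before left it, along the tool's axes as they then stand; what a row does not reach is not made up. A row lasts 1/10 s, in which the tool goes at most 50 mm and 8.59 degrees, less where a joint would pass 70% of its speed; a pose out of reach is approached as far as the arm can. A call is refused whole if a number of a shift passes 50 or a number of a turn 0.15, either way. A call with a gripper value outside its range is refused whole. The fingers move at their own pace and stop on an object; "newtons" is the grip in N (left out, the last holds). Time passes only in rows, so rows that do not move let the fingers close. It gives the time, the measured TCP pose, the force and the opening at its end, in the units of the state.
- status.read_state(): the state, without advancing time (a new reading comes with each control period).
- cams.read_camera(name): name is "scene" or "top"; returns the picture (400x640x3 uint8, blue, green, red); there is no depth.
- cams.camera_params(name): a dict with "fx", "fy", "cx", "cy" (pixels), "R" (3x3) and "t" (3): a world point X has camera coordinates R X + t. Camera axes: x right, y down, z forward; pixel columns grow to the right and rows downward; lengths in m; the calibration is good to about 2 mm. A picture is of the moment at which its call begins. camera_params takes no time and is no camera call.
- workorder.sign_off(): hands the job in, once; it reports no verdict.
The state is a dict: "t": time; "joint_positions": joint angles; "joint_vel": joint speeds; "tau": joint torques, N m; "ee_pos": TCP position; "ee_rot": TCP orientation; "force": force on the tool from outside, world axes, zero at the start; "wrist_torque": the same for the moment, N m; "finger_gap": finger opening in m.
Only numpy, scipy, OpenCV 4.12 (cv2) and the standard library are available. Lean on these libraries where they do the work, as an engineer would, in place of code of your own. Each camera call takes 0.05 s, during which the arm holds its last target. There are 200 camera calls.

## Task

On the school chemistry bench, build up the blue stand: set the blue spacer on the blue base, then the small wooden tube rack on top of the spacer, each the right way round so that its wide lug drops into the wide notch below and its narrow lug into the narrow notch, and each sits fully home. The yellow spacer belongs to another stand: leave it where it is.

Things in the scene. Friction and masses are not known exactly. Their poses are not given: they have to be found in the camera images.
- base_top (a point): Centre of the top face (34 mm above the bench) of the fixed blue block, 100 (x) x 60 (y) mm, on a thin dark foot plate 150 x 110 x 4. In this face, both 18 deep: narrow notch 28 x 28 at x = -32, wide notch 28 (x) x 52 (y) at x = +24. z up. All four parts start within 30 degrees of yaw 0, narrow end towards the robot.
- spacer_mid (a point): Centre of the loose blue block, 100 (x) x 60 (y) x 48 high, about 0.22 kg, grip across y; 38 above its lug tips. Under it tapered lugs 14 long: narrow at x = -32 (round, 20 to 8 across), wide at x = +24 (44 to 34 along y). Notches on top as in the base. Seated: this point 24 above the base's top face. Lugs enter if within 9 mm. z up.
- rack_mid (a point): Centre of the loose wooden rack's block, 100 (x) x 60 (y) x 40 high, about 0.25 kg, grip across y; 34 above its lug tips; two rows of tube holes, three fixed corked tubes 14 proud of its top. Black lugs under it, sized and placed as the blue spacer's. Seated: this point 44 above the spacer's centre. z up.
- spare_mid (a point): Centre of the loose yellow block, 100 (x) x 60 (y) x 48 high, like the blue spacer but with a wide lug and a wide notch at both ends, so it does not fit the blue base. To be left alone. z up.

How it is judged:
On the way, in this order (a step that is already met when the one before it is completed fails the run):
1. the blue spacer is fully home on the blue base (horizontal distance between spacer_mid and base_top below 0.012 m and z of spacer_mid in the frame of base_top between 0.018 and 0.029 m and angle between the x axis of spacer_mid and the x axis of base_top, either way round below 0.2 rad and angle between spacer_mid's own z axis and vertical below 0.1 rad), for 0.2 s.
2. the wooden rack is fully home on the blue spacer (horizontal distance between rack_mid and spacer_mid below 0.012 m and z of rack_mid in the frame of spacer_mid between 0.038 and 0.049 m and angle between the x axis of rack_mid and the x axis of spacer_mid, either way round below 0.2 rad and angle between rack_mid's own z axis and vertical below 0.1 rad), for 0.2 s.
At the end, for the whole second after the job is handed in: Blue spacer on the blue base and wooden rack on the blue spacer, each centred within 12 mm on the part below, within 5 mm of its fully seated height, its length within 11 degrees of the part below, tilted under 6 degrees; both released and at rest (under 30 mm/s) (all of step 1 and all of step 2 and linear speed of each of spacer, rack below 0.03 m/s); the robot touches nothing.
It fails at once if the yellow spacer is moved more than 30 mm (distance of spare_mid from where it was at the start of the episode above 0.03 m).
It also fails if it takes over 64 s, if anything falls off the work surface, if the arm or the gripper's body presses on something with over 40 N, if the wrist force passes 120 N, or if a joint passes its speed limit or range.

## Working session

There is one attempt and no reset: what is moved stays moved. The work goes in short steps, Python scripts to look and compute and a tool call to move; the robot and the scene stay as the last step left them, time stands still between calls to the robot, and variables do not carry over. Pictures are saved under pics/ and viewed, about 8 in all and at most 12, crops included, and the job is handed in when it is done.

Besides the shell and the picture viewer there is one more tool, called after ">>>" in YAML: its name, and indented under it one key for each argument. step_arm: Moves the arm, as the interface text tells. Its arguments: {"type":"object","properties":{"rows":{"type":"array"},"newtons":{"type":"number"}},"required":["rows"]}

```bash
mkdir -p pics; ls
python3 - <<'E'
from bench import status,cams
import cv2,numpy as np
s=status.read_state();print({k:np.round(v,3).tolist() for k,v in s.items()})
for n in("scene","top"):
    cv2.imwrite(f"pics/{n}0.png",cams.read_camera(n));p=cams.camera_params(n)
    print(n,{k:np.round(v,3).tolist() for k,v in p.items()}, -np.array(p["R"]).T@p["t"])
E
```

```text
pics
{'t': 0.0, 'joint_positions': [0.996, 0.221, 1.528, -0.0, 1.395, -0.126], 'joint_vel': [0.001, -0.001, 0.0, 0.0, 0.002, -0.002], 'tau': [0.002, -49.688, -38.941, -0.0, 0.011, -0.0], 'ee_pos': [0.271, 0.563, 0.249], 'ee_rot': [-1.39, -0.871, 0.874], 'force': [0.555, -0.977, -0.259], 'wrist_torque': [0.041, -0.032, -0.051], 'finger_gap': 0.085}
scene {'fx': 366.122, 'fy': 366.122, 'cx': 319.755, 'cy': 199.782, 'R': [[-0.715, 0.699, 0.0], [0.425, 0.435, -0.794], [-0.555, -0.567, -0.608]], 't': [0.367, -0.145, 1.132]} [0.9525899  0.44882744 0.57274956]
top {'fx': 444.692, 'fy': 444.692, 'cx': 320.927, 'cy': 201.156, 'R': [[-0.055, -0.998, -0.003], [-0.978, 0.054, -0.201], [0.201, -0.008, -0.98]], 't': [0.022, 0.524, 1.099]} [0.29348775 0.00229764 1.18244192]
```

View pics/top0.png

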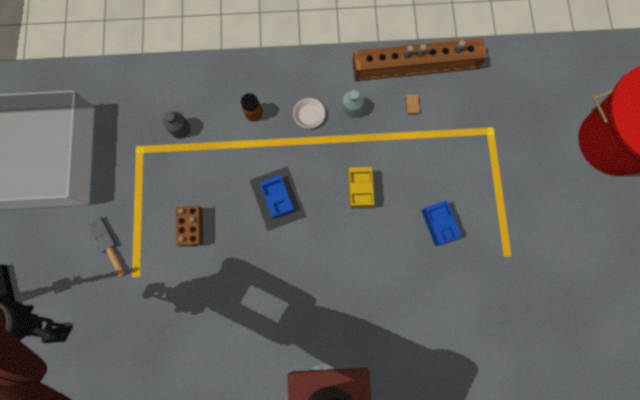

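View pics/scene0.png

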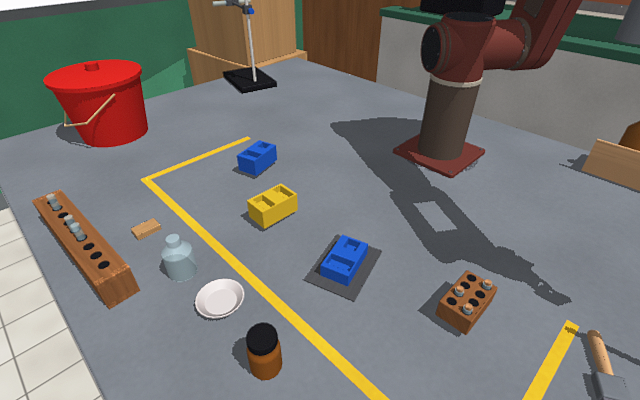

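```bash
cat > h.py <<'E'
import cv2,numpy as np
from bench import status,cams
from scipy.spatial.transform import Rotation as Rn
def ray(n,uv,z):
    p=cams.camera_params(n);R=np.array(p["R"]);c=-R.T@np.array(p["t"])
    uv=np.atleast_2d(uv).astype(float)
    d=np.c_[(uv[:,0]-p["cx"])/p["fx"],(uv[:,1]-p["cy"])/p["fy"],np.ones(len(uv))]@R
    return (c+d*((z-c[2])/d[:,2])[:,None])[:,:2]
def proj(n,X):
    p=cams.camera_params(n);q=np.atleast_2d(X)@np.array(p["R"]).T+np.array(p["t"])
    return np.c_[q[:,0]/q[:,2]*p["fx"]+p["cx"],q[:,1]/q[:,2]*p["fy"]+p["cy"]]
def rect(mask,n,z):
    "largest blob -> hull on plane z -> min rectangle: centre, long-side yaw, sizes (mm)"
    c=max(cv2.findContours(mask,cv2.RETR_EXTERNAL,cv2.CHAIN_APPROX_NONE)[0],key=cv2.contourArea)
    P=ray(n,cv2.convexHull(c)[:,0],z)*1000
    (cx,cy),(w,h),a=cv2.minAreaRect(P.astype(np.float32))
    if w<h: w,h,a=h,w,a+90
    a=(a+90)%180-90
    return np.round([cx,cy,a,w,h],1)
E
python3 - <<'E'
import cv2,numpy as np
from h import *
im=cv2.imread("pics/top0.png");out=[]
for nm,(u,v),z in(("base",(277,196),.034),("spacer",(442,222),.062),("rack",(188,226),.054),("yel",(361,187),.062)):
    c=im[v-35:v+35,u-35:u+35];out.append(cv2.resize(c,None,fx=5,fy=5,interpolation=0))
    h=cv2.cvtColor(c,cv2.COLOR_BGR2HSV)
    sat=h[...,1]>110; V=h[...,2][sat]
    print(nm,np.percentile(V,[5,25,50,75,95]))
    t,_=cv2.threshold(V.reshape(-1,1),0,255,cv2.THRESH_OTSU)
    for th in(0,):
        m=np.zeros(im.shape[:2],np.uint8);m[v-35:v+35,u-35:u+35]=(sat&(h[...,2]>th))*255
        print(t,rect(m,"top",z))
cv2.imwrite("pics/crop.png",np.vstack([np.hstack(out[:2]),np.hstack(out[2:])])[:, :])
print(Rn.from_rotvec(status.read_state()["ee_rot"]).as_matrix().round(3))
E
python3 -c "
import cv2;a=cv2.imread('pics/crop.png');cv2.imwrite('pics/crop.png',cv2.resize(a,(600,600),interpolation=0))"
```

```text
base [ 89.65 124.   156.5  164.   166.  ]
132.0 [549.3 110.3  17.7 107.9  63.7]
spacer [102. 128. 153. 162. 164.]
136.0 [ 450.9 -308.6   15.5  102.2   73.9]
rack [ 51.    86.   112.   124.   135.85]
93.0 [479.7 334.9   0.6 101.   66.4]
yel [108.05 151.75 181.5  192.   195.  ]
157.0 [ 555.1 -111.6   -1.2  107.7   64.6]
[[ 0.434 -0.001 -0.901]
 [ 0.901 -0.001  0.434]
 [-0.002 -1.     0.   ]]
```

View pics/crop.png

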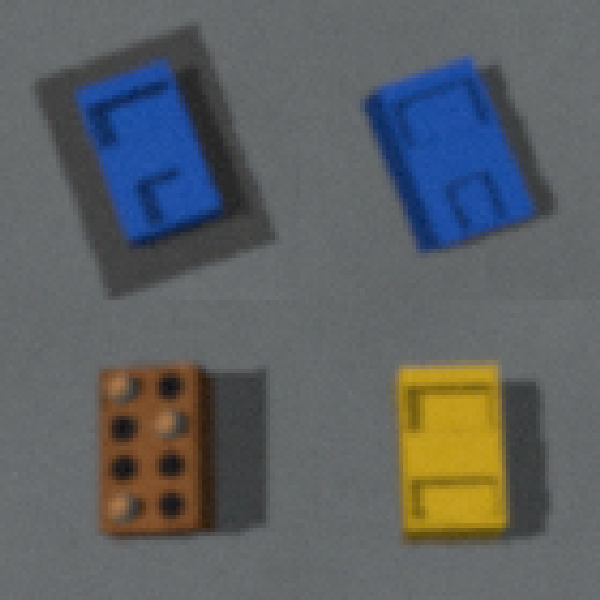

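The top view shows the base at (277,196), blue spacer at (442,222), rack at (188,226) and yellow spacer at (361,187). All narrow ends face the robot. The hulls include the visible side walls, so I'll refine using only the brighter top faces.

```bash
cat >> h.py <<'E'
def plan(x,y,z=None,yaw=None):
    "mm, deg of jaw axis (mod 180) -> tool-frame shift at present orientation, and turn"
    s=status.read_state();M=Rn.from_rotvec(s["ee_rot"]).as_matrix();p=np.array(s["ee_pos"])*1000
    z=p[2] if z is None else z
    a=np.degrees(np.arctan2(M[1,0],M[0,0]))
    d=0 if yaw is None else (yaw-a+90)%180-90
    print("t",round(s["t"],2),"tcp",p.round(1),"jawyaw",round(a,2),"tilt",M[:,1].round(3),"gap",np.round(s["finger_gap"]*1000,1),"q",np.round(s["joint_positions"],2),"F",np.round(s["force"],1))
    print("shift txyz",(M.T@(np.array([x,y,z])-p)).round(1),"turn",round(np.radians(-d),3))
E
python3 - <<'E'
import cv2,numpy as np
from h import *
im=cv2.imread("pics/top0.png")
for nm,(u,v),z,th in(("base",(277,196),.034,143),("spacer",(442,222),.062,143),("rack",(188,226),.054,100)):
    h=cv2.cvtColor(im[v-35:v+35,u-35:u+35],cv2.COLOR_BGR2HSV)
    m=np.zeros(im.shape[:2],np.uint8);m[v-35:v+35,u-35:u+35]=((h[...,1]>110)&(h[...,2]>th))*255
    m=cv2.morphologyEx(m,cv2.MORPH_OPEN,np.ones((2,2)))if nm!="rack" else m
    print(nm,rect(m,"top",z))
plan(454,-315,None,105.5)
E
```

```text
base [539.9 106.6  17.8  78.2  56.7]
spacer [ 444.1 -316.8   15.9   82.7   57.6]
rack [481.1 340.    0.6  98.1  56.3]
t 0.1 tcp [270.9 562.7 249.3] jawyaw 64.29 tilt [-0.001 -0.001 -1.   ] gap 85.6 q [ 1.    0.22  1.53  0.    1.39 -0.13] F [ 0.1  0.1 -0.9]
shift txyz [-711.3    1.1 -545.8] turn -0.719
```

>>> step_arm:
  rows:
    - {"jaw": 0,"tx": -36,"tz": -27}
    - {"tx": -36,"tz": -27}
    - {"tx": -36,"tz": -27}
    - {"tx": -36,"tz": -27}
    - {"tx": -36,"tz": -27}
    - {"tx": -36,"tz": -27}
    - {"tx": -36,"tz": -27}
    - {"tx": -36,"tz": -27}

```text
invalid input
```

>>> step_arm:
  rows:
    - {"jaw": 0,"tx": -36,"tz": -27}
    - {"tx": -36,"tz": -27}
    - {"tx": -36,"tz": -27}
    - {"tx": -36,"tz": -27}
    - {"tx": -36,"tz": -27}
    - {"tx": -36,"tz": -27}
    - {"tx": -36,"tz": -27}
    - {"tx": -36,"tz": -27}

```text
invalid input
```

>>> step_arm:
  rows:
    - {"jaw": 0,"tx": -36,"tz": -27}
    - {"tx": -36,"tz": -27}
    - {"turn": -0.144}
    - {"turn": -0.144}
    - {"turn": -0.144}
    - {"turn": -0.144}
    - {"turn": -0.143}
    - {"turn": 0}

```text
invalid input
```

```bash
python3 -c "
from h import *
plan(454,-315,130,105.5)"
```

```text
t 0.1 tcp [270.9 562.7 249.3] jawyaw 64.29 tilt [-0.001 -0.001 -1.   ] gap 85.6 q [ 1.    0.22  1.53  0.    1.39 -0.13] F [ 0.1  0.1 -0.9]
shift txyz [-711.1  120.4 -545.8] turn -0.719
```

All fields are probably required in each row.

>>> step_arm:
  rows:
    - {"jaw": 0,"tx": -36,"ty": 0,"tz": -27,"turn": 0}
    - {"jaw": 0,"tx": -36,"ty": 0,"tz": -27,"turn": 0}
    - {"jaw": 0,"tx": -36,"ty": 0,"tz": -27,"turn": 0}
    - {"jaw": 0,"tx": -36,"ty": 0,"tz": -27,"turn": 0}
    - {"jaw": 0,"tx": -36,"ty": 0,"tz": -27,"turn": 0}
    - {"jaw": 0,"tx": -36,"ty": 0,"tz": -27,"turn": 0}
    - {"jaw": 0,"tx": -36,"ty": 0,"tz": -27,"turn": 0}
    - {"jaw": 0,"tx": -36,"ty": 0,"tz": -27,"turn": 0}

```text
t: 0.9
ee_pos: [0.3405, 0.2082, 0.25]
ee_rot: [-1.389, -0.873, 0.873]
force: [0.0, 0.0, 0.1]
finger_gap: 0.085
```

>>> step_arm:
  rows:
    - {"jaw": 0,"tx": -36,"ty": 0,"tz": -27,"turn": 0}
    - {"jaw": 0,"tx": -36,"ty": 0,"tz": -27,"turn": 0}
    - {"jaw": 0,"tx": -36,"ty": 0,"tz": -27,"turn": 0}
    - {"jaw": 0,"tx": -36,"ty": 0,"tz": -27,"turn": 0}
    - {"jaw": 0,"tx": -36,"ty": 0,"tz": -27,"turn": 0}
    - {"jaw": 0,"tx": -36,"ty": 0,"tz": -27,"turn": 0}
    - {"jaw": 0,"tx": -36,"ty": 0,"tz": -27,"turn": 0}
    - {"jaw": 0,"tx": -36,"ty": 0,"tz": -27,"turn": 0}

```text
t: 1.7
ee_pos: [0.4103, -0.1452, 0.2502]
ee_rot: [-1.389, -0.872, 0.872]
force: [1.2, 0.5, -0.0]
finger_gap: 0.0855
```

>>> step_arm:
  rows:
    - {"jaw": 0,"tx": -36,"ty": 0,"tz": -27,"turn": 0}
    - {"jaw": 0,"tx": -36,"ty": 0,"tz": -27,"turn": 0}
    - {"jaw": 0,"tx": -36,"ty": 0,"tz": -27,"turn": 0}
    - {"jaw": 0,"tx": 0,"ty": 0,"tz": 0,"turn": -0.144}
    - {"jaw": 0,"tx": 0,"ty": 0,"tz": 0,"turn": -0.144}
    - {"jaw": 0,"tx": 0,"ty": 0,"tz": 0,"turn": -0.144}
    - {"jaw": 0,"tx": 0,"ty": 0,"tz": 0,"turn": -0.144}
    - {"jaw": 0,"tx": 0,"ty": 0,"tz": 0,"turn": -0.144}

```text
t: 2.5
ee_pos: [0.4363, -0.2756, 0.2497]
ee_rot: [-1.064, -1.41, 1.41]
force: [-0.1, 0.2, 0.2]
finger_gap: 0.0854
```

>>> step_arm:
  rows:
    - {"jaw": 0,"tx": 0,"ty": 0,"tz": 0,"turn": 0}
    - {"jaw": 0,"tx": 0,"ty": 0,"tz": 0,"turn": 0}

```text
t: 2.7
ee_pos: [0.4364, -0.2756, 0.25]
ee_rot: [-1.07, -1.403, 1.403]
force: [-0.9, 0.6, 0.5]
finger_gap: 0.0856
```

```bash
python3 -c "
from h import *
plan(454,-315,110,105.5)"
```

```text
t 2.7 tcp [ 436.4 -275.6  250. ] jawyaw 105.32 tilt [-0.  0. -1.] gap 85.6 q [-0.72 -0.04  1.81 -0.    1.38 -2.55] F [-0.9  0.6  0.5]
shift txyz [-42.7 139.9  -6.6] turn -0.003
```

>>> step_arm:
  rows:
    - {"jaw": 0,"tx": -21,"ty": 30,"tz": -3,"turn": 0}
    - {"jaw": 0,"tx": -22,"ty": 30,"tz": -4,"turn": 0}
    - {"jaw": 0,"tx": 0,"ty": 40,"tz": 0,"turn": 0}
    - {"jaw": 0,"tx": 0,"ty": 30,"tz": 0,"turn": 0}
    - {"jaw": 0,"tx": 0,"ty": 0,"tz": 0,"turn": 0}
    - {"jaw": 0,"tx": 0,"ty": 0,"tz": 0,"turn": 0}

```text
t: 3.3
ee_pos: [0.4547, -0.3152, 0.1205]
ee_rot: [-1.068, -1.405, 1.405]
force: [0.2, -0.3, -0.3]
finger_gap: 0.0849
```

```bash
python3 -c "
from h import *
plan(454,-315,43,105.5)
im=cams.read_camera('scene');u,v=proj('scene',[.454,-.315,.06])[0].astype(int)
print(u,v);a=im[v-75:v+55,u-75:u+75];cv2.imwrite('pics/s1.png',cv2.resize(a,None,fx=4,fy=4))
b=np.array([[np.cos(np.radians(15.5)),-np.sin(np.radians(15.5))],[np.sin(np.radians(15.5)),np.cos(np.radians(15.5))]])
print(proj('scene',[[*(b@[sx*.05,sy*.03]+[.454,-.315]),.062] for sx in(-1,1) for sy in(-1,1)])-[u-75,v-75])
"
```

```text
t 3.3 tcp [ 454.7 -315.2  120.5] jawyaw 105.44 tilt [-0.001  0.001 -1.   ] gap 84.9 q [-0.75  0.18  1.83 -0.    1.13 -2.59] F [ 0.2 -0.3 -0.3]
shift txyz [ 0.3 77.5  0.6] turn -0.001
255 150
[[78.37622154 65.09614446]
 [95.18528655 70.1572087 ]
 [55.75298568 80.27362705]
 [73.19198318 86.06353621]]
```

View pics/s1.png

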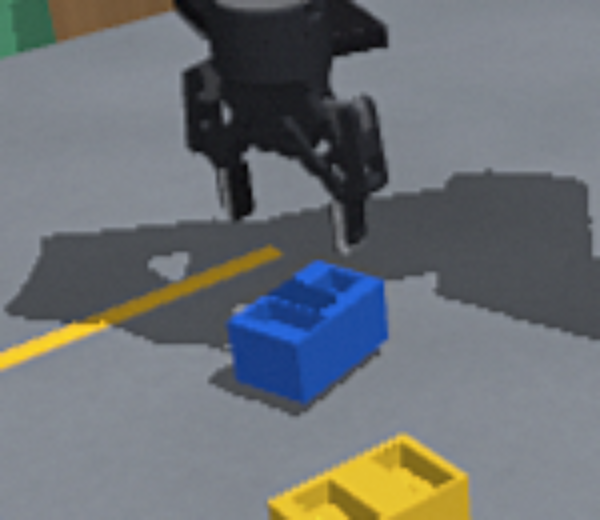

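The scene crop shows the open jaws above the spacer, with its top corners within about 1 px of my prediction. I'll descend and grip.

>>> step_arm:
  rows:
    - {"jaw": 0,"tx": 0,"ty": 25,"tz": 1,"turn": 0}
    - {"jaw": 0,"tx": 0,"ty": 25,"tz": 0,"turn": 0}
    - {"jaw": 0,"tx": 0,"ty": 18,"tz": 0,"turn": 0}
    - {"jaw": 0,"tx": 0,"ty": 0,"tz": 0,"turn": 0}
    - {"jaw": 0.5,"tx": 0,"ty": 0,"tz": 0,"turn": 0}
    - {"jaw": 0.6,"tx": 0,"ty": 0,"tz": 0,"turn": 0}
    - {"jaw": 0.8,"tx": 0,"ty": 0,"tz": 0,"turn": 0}
    - {"jaw": 0.8,"tx": 0,"ty": 0,"tz": 0,"turn": 0}
  newtons: 50

```text
t: 4.15
ee_pos: [0.4553, -0.3166, 0.0552]
ee_rot: [-1.072, -1.407, 1.407]
force: [-1.9, 1.3, 6.0]
finger_gap: 0.0599
```

>>> step_arm:
  rows:
    - {"jaw": 0.8,"tx": 0,"ty": 0,"tz": 0,"turn": 0}
    - {"jaw": 0.8,"tx": 0,"ty": 0,"tz": 0,"turn": 0}
    - {"jaw": 0.8,"tx": 0,"ty": 0,"tz": 0,"turn": 0}

```text
t: 4.45
ee_pos: [0.4553, -0.3165, 0.0552]
ee_rot: [-1.072, -1.407, 1.407]
force: [-1.3, 1.9, 6.2]
finger_gap: 0.0598
```

```bash
python3 -c "
from h import *
plan(454,-315,43,105.5)"
```

```text
t 4.45 tcp [ 455.3 -316.5   55.2] jawyaw 105.54 tilt [ 0.003 -0.002 -1.   ] gap 59.8 q [-0.75  0.28  1.86  0.    1.   -2.59] F [-1.3  1.9  6.2]
shift txyz [ 1.9 12.2  0.9] turn 0.001
```

>>> step_arm:
  rows:
    - {"jaw": 0.8,"tx": 0,"ty": -20,"tz": 0,"turn": 0}
    - {"jaw": 0.8,"tx": 0,"ty": -35,"tz": 0,"turn": 0}
    - {"jaw": 0.8,"tx": 0,"ty": -35,"tz": 0,"turn": 0}
    - {"jaw": 0.8,"tx": 0,"ty": -35,"tz": 0,"turn": 0}
    - {"jaw": 0.8,"tx": 0,"ty": 0,"tz": 0,"turn": 0}
    - {"jaw": 0.8,"tx": 0,"ty": 0,"tz": 0,"turn": 0}

```text
t: 5.05
ee_pos: [0.4546, -0.3162, 0.1792]
ee_rot: [-1.072, -1.407, 1.407]
force: [-0.2, -0.0, -3.2]
finger_gap: 0.0594
```

```bash
python3 -c "
from h import *
plan(552.5,113.3,180,107.7)
im=cams.read_camera('scene');u,v=proj('scene',[.455,-.316,.16])[0].astype(int)
a=im[v-65:v+65,u-75:u+75];cv2.imwrite('pics/s2.png',cv2.resize(a,None,fx=4,fy=4))"
```

```text
t 5.05 tcp [ 454.6 -316.2  179.2] jawyaw 105.54 tilt [ 0.003 -0.003 -1.   ] gap 59.4 q [-0.75  0.11  1.79 -0.    1.24 -2.59] F [-0.2 -0.  -3.2]
shift txyz [ 387.5   -1.7 -209.4] turn -0.038
```

View pics/s2.png

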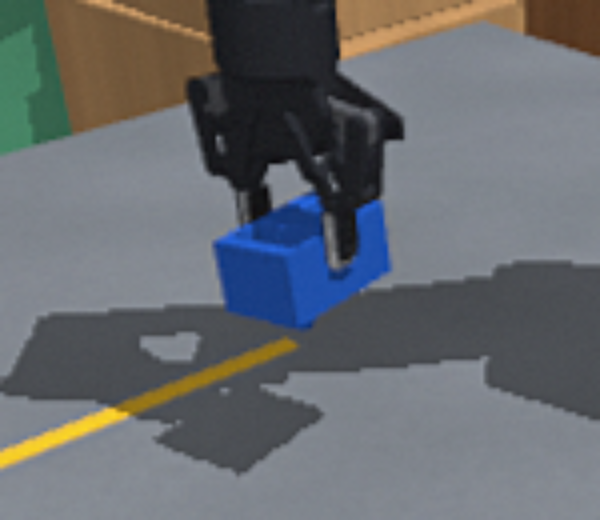

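The spacer is held level, with the finger at about (342,255), the middle of its long side.

>>> step_arm:
  rows:
    - {"jaw": 0.8,"tx": 20,"ty": 0,"tz": -10,"turn": 0}
    - {"jaw": 0.8,"tx": 40,"ty": 0,"tz": -22,"turn": 0}
    - {"jaw": 0.8,"tx": 40,"ty": 0,"tz": -22,"turn": 0}
    - {"jaw": 0.8,"tx": 40,"ty": 0,"tz": -22,"turn": 0}
    - {"jaw": 0.8,"tx": 40,"ty": 0,"tz": -22,"turn": 0}
    - {"jaw": 0.8,"tx": 40,"ty": 0,"tz": -22,"turn": 0}
    - {"jaw": 0.8,"tx": 40,"ty": 0,"tz": -22,"turn": 0}
    - {"jaw": 0.8,"tx": 40,"ty": 0,"tz": -22,"turn": 0}

```text
t: 5.9
ee_pos: [0.5302, 0.0194, 0.1751]
ee_rot: [-1.065, -1.404, 1.407]
force: [0.9, -0.3, -2.1]
finger_gap: 0.0595
```

>>> step_arm:
  rows:
    - {"jaw": 0.8,"tx": 40,"ty": 0,"tz": -22,"turn": 0}
    - {"jaw": 0.8,"tx": 30,"ty": 0,"tz": -15,"turn": 0}
    - {"jaw": 0.8,"tx": 18,"ty": 0,"tz": -8,"turn": -0.038}
    - {"jaw": 0.8,"tx": 0,"ty": 20,"tz": 0,"turn": 0}
    - {"jaw": 0.8,"tx": 0,"ty": 20,"tz": 0,"turn": 0}
    - {"jaw": 0.8,"tx": 0,"ty": 0,"tz": 0,"turn": 0}
    - {"jaw": 0.8,"tx": 0,"ty": 0,"tz": 0,"turn": 0}

```text
t: 6.6
ee_pos: [0.5499, 0.1141, 0.1356]
ee_rot: [-1.044, -1.43, 1.435]
force: [-0.1, 0.7, -2.7]
finger_gap: 0.0598
```

```bash
python3 -c "
from h import *
plan(552.5,113.3,75,107.7)
im=cams.read_camera('scene');u,v=proj('scene',[.5525,.113,.07])[0].astype(int)
a=im[v-75:v+55,u-75:u+75];cv2.imwrite('pics/s3.png',cv2.resize(a,None,fx=4,fy=4))
t=np.radians(17.7);b=np.array([[np.cos(t),-np.sin(t)],[np.sin(t),np.cos(t)]])
print((proj('scene',[[*(b@[sx*.05,sy*.03]+[.5525,.1133]),.034] for sx in(-1,1) for sy in(-1,1)])-[u-75,v-75])*4)
s0=cv2.imread('pics/scene0.png')[v-75:v+55,u-75:u+75]
cv2.imwrite('pics/s3.png',np.hstack([cv2.resize(a,(390,338)),cv2.resize(s0,(390,338))]))
"
```

```text
t 6.6 tcp [549.9 114.1 135.6] jawyaw 107.71 tilt [-0.004 -0.    -1.   ] gap 59.8 q [ 0.06  0.18  1.79  0.    1.17 -1.82] F [-0.1  0.7 -2.7]
shift txyz [-1.6 60.6 -2.4] turn 0.0
[[288.48124373 273.36002723]
 [392.71013033 310.26909596]
 [201.50500167 397.13524236]
 [313.47756059 441.75302741]]
```

View pics/s3.png

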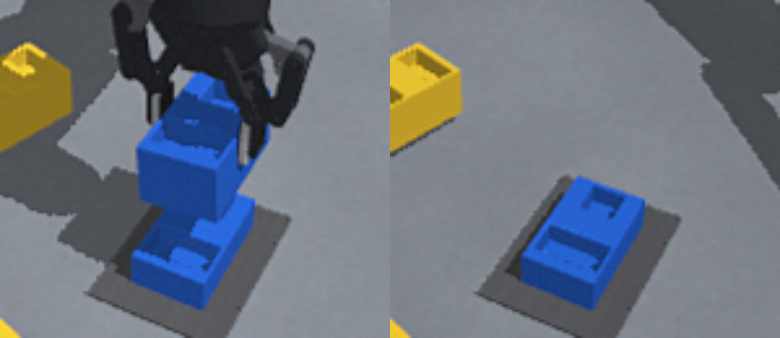

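The spacer hangs directly over the base, and the predicted base corners match the picture. I'll lower it in stages.

>>> step_arm:
  rows:
    - {"jaw": 0.8,"tx": -2,"ty": 15,"tz": -2,"turn": 0}
    - {"jaw": 0.8,"tx": 0,"ty": 15,"tz": 0,"turn": 0}
    - {"jaw": 0.8,"tx": 0,"ty": 10,"tz": 0,"turn": 0}
    - {"jaw": 0.8,"tx": 0,"ty": 8,"tz": 0,"turn": 0}
    - {"jaw": 0.8,"tx": 0,"ty": 0,"tz": 0,"turn": 0}
    - {"jaw": 0.8,"tx": 0,"ty": 0,"tz": 0,"turn": 0}

```text
t: 7.25
ee_pos: [0.5538, 0.1129, 0.0891]
ee_rot: [-1.046, -1.433, 1.433]
force: [0.6, -0.6, -2.5]
finger_gap: 0.0599
```

```bash
python3 -c "
from h import *
plan(552.5,113.3,75,107.7)"
```

```text
t 7.25 tcp [553.8 112.9  89.1] jawyaw 107.71 tilt [-0. -0. -1.] gap 59.9 q [ 0.06  0.25  1.81 -0.    1.08 -1.82] F [ 0.6 -0.6 -2.5]
shift txyz [ 0.7 14.1  1.1] turn 0.0
```

>>> step_arm:
  rows:
    - {"jaw": 0.8,"tx": 0,"ty": 5,"tz": 0.5,"turn": 0}
    - {"jaw": 0.8,"tx": 0,"ty": 4,"tz": 0,"turn": 0}
    - {"jaw": 0.8,"tx": 0,"ty": 3,"tz": 0,"turn": 0}
    - {"jaw": 0.8,"tx": 0,"ty": 2,"tz": 0,"turn": 0}
    - {"jaw": 0.8,"tx": 0,"ty": 0,"tz": 0,"turn": 0}
    - {"jaw": 0.8,"tx": 0,"ty": 0,"tz": 0,"turn": 0}

```text
t: 7.85
ee_pos: [0.5538, 0.1129, 0.0767]
ee_rot: [-1.047, -1.434, 1.433]
force: [-3.8, 0.1, 8.1]
finger_gap: 0.0594
```

```bash
python3 -c "
from h import *
plan(552.5,113.3,75,107.7)"
```

```text
t 7.85 tcp [553.8 112.9  76.7] jawyaw 107.73 tilt [ 0.001 -0.    -1.   ] gap 59.4 q [ 0.06  0.27  1.82 -0.    1.05 -1.82] F [-3.8  0.1  8.1]
shift txyz [0.7 1.7 1.1] turn 0.001
```

>>> step_arm:
  rows:
    - {"jaw": 0.8,"tx": 0,"ty": 2,"tz": 0.5,"turn": 0}
    - {"jaw": 0.8,"tx": 0,"ty": 0,"tz": 0,"turn": 0}
    - {"jaw": 0,"tx": 0,"ty": 0,"tz": 0,"turn": 0}
    - {"jaw": 0,"tx": 0,"ty": 0,"tz": 0,"turn": 0}
    - {"jaw": 0,"tx": 0,"ty": 0,"tz": 0,"turn": 0}
    - {"jaw": 0,"tx": 0,"ty": -20,"tz": 0,"turn": 0}
    - {"jaw": 0,"tx": 0,"ty": -40,"tz": 0,"turn": 0}
    - {"jaw": 0,"tx": 0,"ty": -50,"tz": 0,"turn": 0}

```text
t: 8.65
ee_pos: [0.5509, 0.1124, 0.1817]
ee_rot: [-1.042, -1.429, 1.435]
force: [0.4, -0.3, 0.7]
finger_gap: 0.0855
```

>>> step_arm:
  rows:
    - {"jaw": 0,"tx": 0,"ty": -50,"tz": 0,"turn": 0}
    - {"jaw": 0,"tx": 0,"ty": 0,"tz": 0,"turn": 0}

```text
t: 8.85
ee_pos: [0.5574, 0.1129, 0.2422]
ee_rot: [-1.058, -1.444, 1.428]
force: [2.0, -0.2, 0.4]
finger_gap: 0.0855
```

```bash
python3 -c "
from h import *
plan(480,338,200,90.6)
im=cams.read_camera('scene');u,v=proj('scene',[.5525,.113,.07])[0].astype(int)
a=im[v-55:v+55,u-65:u+65];cv2.imwrite('pics/s4.png',cv2.resize(a,None,fx=4,fy=4))
t=np.radians(17.7);b=np.array([[np.cos(t),-np.sin(t)],[np.sin(t),np.cos(t)]])
print((proj('scene',[[*(b@[sx*.05,sy*.03]+[.5525,.1133]),.082] for sx in(-1,1) for sy in(-1,1)])-[u-65,v-55])*4)
"
```

```text
t 8.85 tcp [557.4 112.9 242.2] jawyaw 107.72 tilt [ 0.014  0.001 -1.   ] gap 85.5 q [ 0.06  0.08  1.7   0.    1.35 -1.82] F [ 2.  -0.2  0.4]
shift txyz [238.1  41.3   5.8] turn 0.299
[[251.95153647 125.13587704]
 [360.42512845 161.44092424]
 [161.6347971  247.20214619]
 [278.52802651 291.4332998 ]]
```

View pics/s4.png

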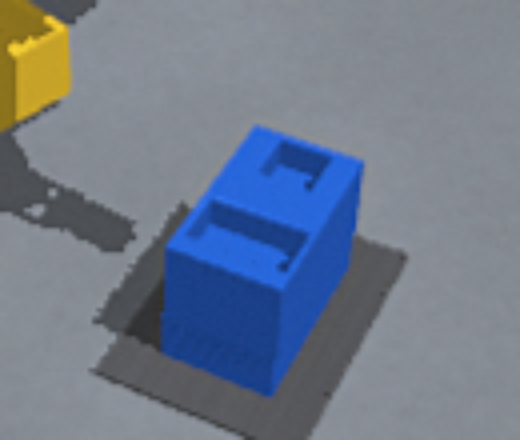

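The spacer sits flush on the base with no seam. Its top corners are within about 1 px of the seated prediction. Next is the rack.

>>> step_arm:
  rows:
    - {"jaw": 0,"tx": 20,"ty": 0,"tz": 1,"turn": 0}
    - {"jaw": 0,"tx": 40,"ty": 0,"tz": 1,"turn": 0}
    - {"jaw": 0,"tx": 45,"ty": 0,"tz": 1,"turn": 0}
    - {"jaw": 0,"tx": 45,"ty": 0,"tz": 1,"turn": 0}
    - {"jaw": 0,"tx": 45,"ty": 0,"tz": 1,"turn": 0}
    - {"jaw": 0,"tx": 43,"ty": 0,"tz": 1,"turn": 0}
    - {"jaw": 0,"tx": 0,"ty": 30,"tz": 0,"turn": 0.15}
    - {"jaw": 0,"tx": 0,"ty": 30,"tz": 0,"turn": 0.149}

```text
t: 9.7
ee_pos: [0.4737, 0.339, 0.1716]
ee_rot: [-1.206, -1.214, 1.215]
force: [0.2, -0.8, -0.9]
finger_gap: 0.0854
```

>>> step_arm:
  rows:
    - {"jaw": 0,"tx": 0,"ty": 30,"tz": 0,"turn": 0}
    - {"jaw": 0,"tx": 0,"ty": 20,"tz": 0,"turn": 0}
    - {"jaw": 0,"tx": 0,"ty": 0,"tz": 0,"turn": 0}
    - {"jaw": 0,"tx": 0,"ty": 0,"tz": 0,"turn": 0}

```text
t: 10.1
ee_pos: [0.474, 0.3371, 0.1221]
ee_rot: [-1.204, -1.214, 1.219]
force: [-0.3, 0.5, 1.3]
finger_gap: 0.085
```

```bash
python3 -c "
from h import *
plan(480.5,338,48,90.6)
im=cams.read_camera('scene');u,v=proj('scene',[.48,.338,.07])[0].astype(int)
a=im[v-60:v+60,u-75:u+75];cv2.imwrite('pics/s5.png',cv2.resize(a,None,fx=4,fy=4))
t=np.radians(.6);b=np.array([[np.cos(t),-np.sin(t)],[np.sin(t),np.cos(t)]])
print((proj('scene',[[*(b@[sx*.05,sy*.03]+[.4805,.338]),.054] for sx in(-1,1) for sy in(-1,1)])-[u-75,v-60])*4)
"
```

```text
t 10.1 tcp [474.  337.1 122.1] jawyaw 90.58 tilt [-0.002 -0.001 -1.   ] gap 85.0 q [ 0.48  0.24  1.75 -0.    1.15 -1.1 ] F [-0.3  0.5  1.3]
shift txyz [ 1.  74.1 -6.7] turn -0.0
[[284.30819342 169.84784365]
 [409.87096909 242.05352297]
 [171.89885552 294.35082691]
 [302.9372334  380.40384942]]
```

View pics/s5.png

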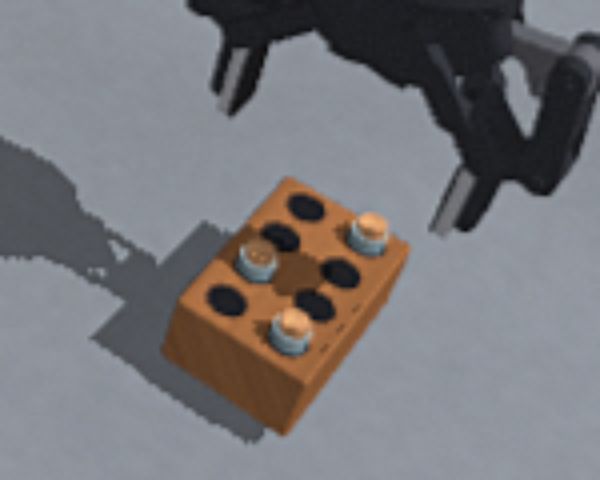

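The open jaws straddle the rack, whose corners are within about 2 px of prediction. The finger clearance is fine.

>>> step_arm:
  rows:
    - {"jaw": 0,"tx": 1,"ty": 25,"tz": -3,"turn": 0}
    - {"jaw": 0,"tx": 1,"ty": 25,"tz": -4,"turn": 0}
    - {"jaw": 0,"tx": 0,"ty": 20,"tz": 0,"turn": 0}
    - {"jaw": 0,"tx": 0,"ty": 9,"tz": 0,"turn": 0}
    - {"jaw": 0,"tx": 0,"ty": 0,"tz": 0,"turn": 0}
    - {"jaw": 0.5,"tx": 0,"ty": 0,"tz": 0,"turn": 0}
    - {"jaw": 0.8,"tx": 0,"ty": 0,"tz": 0,"turn": 0}
    - {"jaw": 0.8,"tx": 0,"ty": 0,"tz": 0,"turn": 0}

```text
t: 10.95
ee_pos: [0.4831, 0.3403, 0.0464]
ee_rot: [-1.205, -1.22, 1.214]
force: [0.3, -0.3, 5.4]
finger_gap: 0.059
```

>>> step_arm:
  rows:
    - {"jaw": 0.8,"tx": 0,"ty": 0,"tz": 0,"turn": 0}
    - {"jaw": 0.8,"tx": 0,"ty": 0,"tz": 0,"turn": 0}
    - {"jaw": 0.8,"tx": 0,"ty": 0,"tz": 0,"turn": 0}

```text
t: 11.25
ee_pos: [0.4831, 0.3403, 0.0464]
ee_rot: [-1.205, -1.22, 1.214]
force: [-0.9, -0.4, 6.9]
finger_gap: 0.0593
```

```bash
python3 -c "
from h import *
plan(480.5,338,48,90.6)"
```

```text
t 11.25 tcp [483.1 340.3  46.4] jawyaw 90.59 tilt [ 0.003  0.002 -1.   ] gap 59.3 q [ 0.48  0.37  1.76 -0.    1.01 -1.1 ] F [-0.9 -0.4  6.9]
shift txyz [-2.3 -1.6  2.6] turn -0.0
```

>>> step_arm:
  rows:
    - {"jaw": 0.8,"tx": 0,"ty": -20,"tz": 0,"turn": 0}
    - {"jaw": 0.8,"tx": 0,"ty": -35,"tz": 0,"turn": 0}
    - {"jaw": 0.8,"tx": 0,"ty": -35,"tz": 0,"turn": 0}
    - {"jaw": 0.8,"tx": 0,"ty": -35,"tz": 0,"turn": 0}
    - {"jaw": 0.8,"tx": 0,"ty": -20,"tz": 0,"turn": 0}
    - {"jaw": 0.8,"tx": 0,"ty": 0,"tz": 0,"turn": 0}
    - {"jaw": 0.8,"tx": 0,"ty": 0,"tz": 0,"turn": 0}

```text
t: 11.95
ee_pos: [0.4813, 0.3394, 0.1887]
ee_rot: [-1.204, -1.216, 1.217]
force: [-0.8, -0.5, -4.4]
finger_gap: 0.059
```

```bash
python3 -c "
from h import *
plan(555,114,185,107.7)
im=cams.read_camera('scene');u,v=proj('scene',[.483,.34,.18])[0].astype(int)
a=im[v-60:v+60,u-75:u+75];cv2.imwrite('pics/s6.png',cv2.resize(a,None,fx=4,fy=4))"
```

```text
t 11.95 tcp [481.3 339.4 188.7] jawyaw 90.59 tilt [-0. -0. -1.] gap 59.0 q [ 0.48  0.19  1.68  0.    1.27 -1.1 ] F [-0.8 -0.5 -4.4]
shift txyz [-226.2    3.7  -71.4] turn -0.299
```

View pics/s6.png

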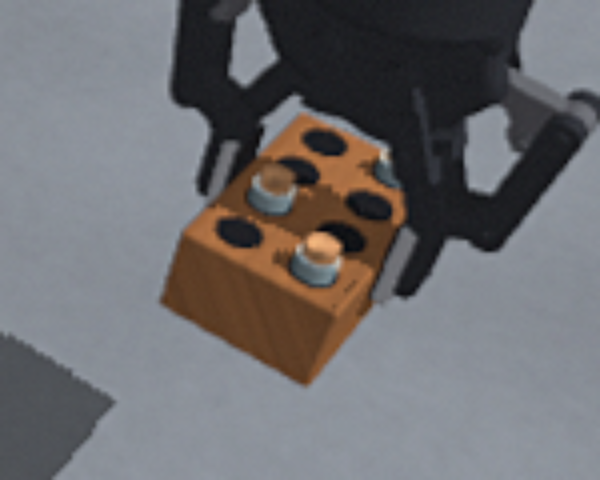

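The rack is held level, near mid-length. I'll carry it over the stand.

>>> step_arm:
  rows:
    - {"jaw": 0.8,"tx": -20,"ty": 0,"tz": -6,"turn": 0}
    - {"jaw": 0.8,"tx": -40,"ty": 0,"tz": -13,"turn": 0}
    - {"jaw": 0.8,"tx": -40,"ty": 0,"tz": -13,"turn": 0}
    - {"jaw": 0.8,"tx": -40,"ty": 0,"tz": -13,"turn": 0}
    - {"jaw": 0.8,"tx": -40,"ty": 0,"tz": -13,"turn": 0}
    - {"jaw": 0.8,"tx": -30,"ty": 0,"tz": -9,"turn": 0}
    - {"jaw": 0.8,"tx": -16,"ty": 0,"tz": -4,"turn": 0}

```text
t: 12.7
ee_pos: [0.5543, 0.1116, 0.1867]
ee_rot: [-1.203, -1.212, 1.217]
force: [0.9, 0.5, -3.2]
finger_gap: 0.0592
```

>>> step_arm:
  rows:
    - {"jaw": 0.8,"tx": 0,"ty": 0,"tz": 0,"turn": -0.1}
    - {"jaw": 0.8,"tx": 0,"ty": 0,"tz": 0,"turn": -0.1}
    - {"jaw": 0.8,"tx": 0,"ty": 0,"tz": 0,"turn": -0.099}
    - {"jaw": 0.8,"tx": 0,"ty": 10,"tz": 0,"turn": 0}
    - {"jaw": 0.8,"tx": 0,"ty": 10,"tz": 0,"turn": 0}
    - {"jaw": 0.8,"tx": 0,"ty": 10,"tz": 0,"turn": 0}
    - {"jaw": 0.8,"tx": 0,"ty": 0,"tz": 0,"turn": 0}
    - {"jaw": 0.8,"tx": 0,"ty": 0,"tz": 0,"turn": 0}

```text
t: 13.5
ee_pos: [0.5545, 0.1144, 0.1584]
ee_rot: [-1.046, -1.432, 1.433]
force: [0.3, -0.2, -2.7]
finger_gap: 0.0587
```

```bash
python3 -c "
from h import *
plan(555,114,130,107.7)
im=cams.read_camera('scene');u,v=proj('scene',[.5525,.113,.1])[0].astype(int)
a=im[v-60:v+60,u-75:u+75];cv2.imwrite('pics/s7.png',cv2.resize(a,None,fx=4,fy=4))"
```

```text
t 13.5 tcp [554.5 114.4 158.4] jawyaw 107.69 tilt [-0.002 -0.    -1.   ] gap 58.7 q [ 0.06  0.17  1.77  0.    1.21 -1.82] F [ 0.3 -0.2 -2.7]
shift txyz [-0.6 28.4 -0.4] turn -0.0
```

View pics/s7.png

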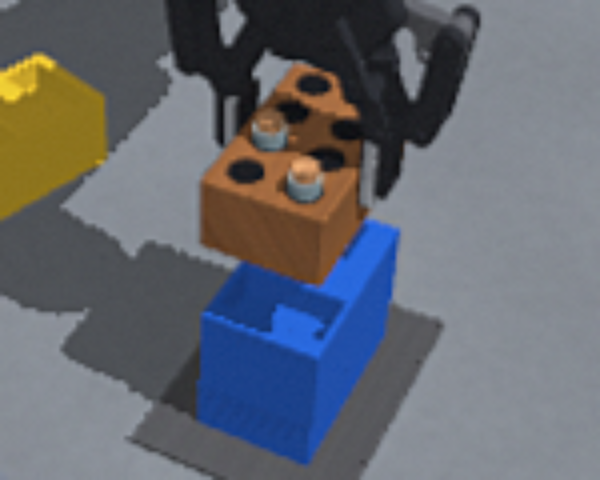

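The rack's front corners, x≈202 and 322, line up vertically with the spacer's. I'll lower it.

>>> step_arm:
  rows:
    - {"jaw": 0.8,"tx": 0,"ty": 12,"tz": 0,"turn": 0}
    - {"jaw": 0.8,"tx": 0,"ty": 10,"tz": 0,"turn": 0}
    - {"jaw": 0.8,"tx": 0,"ty": 6,"tz": 0,"turn": 0}
    - {"jaw": 0.8,"tx": 0,"ty": 5,"tz": 0,"turn": 0}
    - {"jaw": 0.8,"tx": 0,"ty": 5,"tz": 0,"turn": 0}
    - {"jaw": 0.8,"tx": 0,"ty": 0,"tz": 0,"turn": 0}
    - {"jaw": 0.8,"tx": 0,"ty": 0,"tz": 0,"turn": 0}

```text
t: 14.25
ee_pos: [0.5551, 0.1143, 0.1213]
ee_rot: [-1.047, -1.433, 1.433]
force: [-0.2, 0.2, -3.4]
finger_gap: 0.0586
```

```bash
python3 -c "
from h import *
plan(555,114,114,107.7)"
```

```text
t 14.25 tcp [555.1 114.3 121.3] jawyaw 107.71 tilt [-0. -0. -1.] gap 58.6 q [ 0.06  0.21  1.79 -0.    1.14 -1.82] F [-0.2  0.2 -3.4]
shift txyz [-0.3  7.3  0.2] turn 0.0
```

No contact with the lug tips about 7 mm inside, so both lugs have entered.

>>> step_arm:
  rows:
    - {"jaw": 0.8,"tx": 0,"ty": 4,"tz": 0,"turn": 0}
    - {"jaw": 0.8,"tx": 0,"ty": 2.5,"tz": 0,"turn": 0}
    - {"jaw": 0.8,"tx": 0,"ty": 1.5,"tz": 0,"turn": 0}
    - {"jaw": 0.8,"tx": 0,"ty": 0,"tz": 0,"turn": 0}
    - {"jaw": 0.8,"tx": 0,"ty": 0,"tz": 0,"turn": 0}

```text
t: 14.75
ee_pos: [0.5553, 0.1144, 0.1145]
ee_rot: [-1.047, -1.434, 1.433]
force: [-4.0, -0.8, 5.9]
finger_gap: 0.0592
```

```bash
python3 -c "
from h import *
plan(555,114,114,107.7)"
```

```text
t 14.75 tcp [555.3 114.4 114.5] jawyaw 107.72 tilt [ 0.001  0.    -1.   ] gap 59.2 q [ 0.06  0.22  1.8   0.    1.12 -1.82] F [-4.  -0.8  5.9]
shift txyz [-0.3  0.5  0.4] turn 0.0
```

The contact height of 114.5 mm matches the seated height. I'll release and retreat.

>>> step_arm:
  rows:
    - {"jaw": 0,"tx": 0,"ty": 0,"tz": 0,"turn": 0}
    - {"jaw": 0,"tx": 0,"ty": 0,"tz": 0,"turn": 0}
    - {"jaw": 0,"tx": 0,"ty": 0,"tz": 0,"turn": 0}
    - {"jaw": 0,"tx": 0,"ty": -15,"tz": 0,"turn": 0}
    - {"jaw": 0,"tx": 0,"ty": -30,"tz": 0,"turn": 0}
    - {"jaw": 0,"tx": 0,"ty": -40,"tz": 0,"turn": 0}
    - {"jaw": 0,"tx": 0,"ty": -40,"tz": 0,"turn": 0}
    - {"jaw": 0,"tx": 0,"ty": 0,"tz": 0,"turn": 0}

```text
t: 15.55
ee_pos: [0.5589, 0.1147, 0.2469]
ee_rot: [-1.057, -1.443, 1.428]
force: [0.9, -0.0, 0.1]
finger_gap: 0.0859
```

>>> step_arm:
  rows:
    - {"jaw": 0,"tx": 0,"ty": 0,"tz": 0,"turn": 0}
    - {"jaw": 0,"tx": 0,"ty": 0,"tz": 0,"turn": 0}

```text
t: 15.75
ee_pos: [0.5544, 0.1143, 0.2376]
ee_rot: [-1.046, -1.432, 1.434]
force: [-0.2, -0.0, -0.5]
finger_gap: 0.0855
```

```bash
python3 -c "
from h import *
plan(555,114,200,107.7)
im=cams.read_camera('scene');u,v=proj('scene',[.5525,.113,.1])[0].astype(int)
a=im[v-60:v+60,u-75:u+75];cv2.imwrite('pics/s8.png',cv2.resize(a,None,fx=4,fy=4))
t=np.radians(17.7);b=np.array([[np.cos(t),-np.sin(t)],[np.sin(t),np.cos(t)]])
print((proj('scene',[[*(b@[sx*.05,sy*.03]+[.5525,.1133]),.122] for sx in(-1,1) for sy in(-1,1)])-[u-75,v-60])*4)
d=cv2.absdiff(im,cv2.imread('pics/scene0.png'))[185:225,248:298]
print('yellow diff',d.mean())
"
```

```text
t 15.75 tcp [554.4 114.3 237.6] jawyaw 107.72 tilt [-0.001 -0.    -1.   ] gap 85.5 q [ 0.06  0.09  1.7   0.    1.36 -1.82] F [-0.2 -0.  -0.5]
shift txyz [-0.5 37.6 -0.5] turn 0.0
[[291.05459    132.13145864]
 [403.33842564 167.76500428]
 [197.75169316 252.2191638 ]
 [319.08839614 295.93738588]]
yellow diff 28.686166666666665
```

View pics/s8.png

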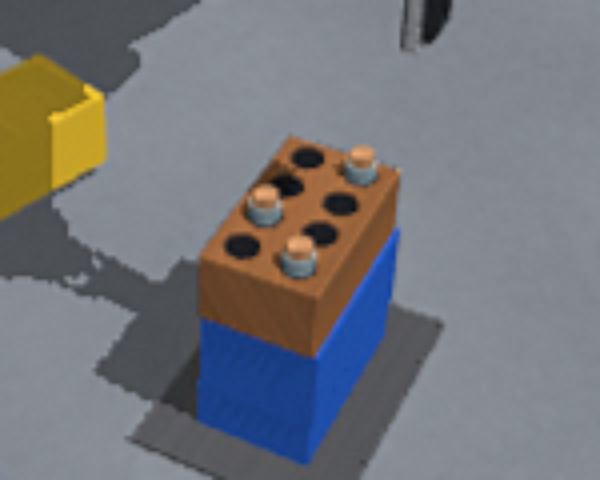

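The rack is flush on the spacer, with corners at (290,136), (400,170), (200,258) and (318,297), within about 1.5 px of the seated prediction. The gripper is clear above. The yellow spacer is only in the arm's shadow, which explains the brightness difference.

```bash
python3 -c "
from bench import workorder
print(workorder.sign_off())"
```

```text
the job is handed in; nothing more can be done
None
```

I put the blue spacer on the blue base and the wooden rack on the spacer, narrow ends towards the robot. I then released both, raised the gripper clear and handed the job in at about 15.8 s. The sign-off reported no verdict.

- **Fit:** in the last picture both joints were flush with no gap. The rack's top corners were within about 1.5 px (roughly 5 mm) of the seated prediction, and the spacer's were within about 1 px when I checked it earlier.
- **Seating height:** the rack met light contact (about 6 N) at the expected height. The spacer met contact (about 8 N) about 1.5 mm high, so I lowered it a further 2 mm before releasing it. The picture then showed it home.
- **Yellow spacer:** I never touched it. A plain picture-difference check there read high (mean 29). The arm's shadow lay over the yellow spacer, so I put the reading down to that; I did not measure its position separately.

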